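# Turn the dried dosing cup over and seat it under the grinder spout

## Task

The tall steel dosing cup has dried mouth-down on the drying mat: turn it over and stand it mouth-up in the round rimmed seat under the grinder's spout, flat on the seat's floor inside the rim. The two-rail cup rest is there if you want to lay the cup on its side while you change your grip. Do not drop or throw the cup, and leave everything else standing where it is.

Things in the scene. Friction and masses are not known exactly. Their poses are not given: they have to be found in the camera images.
- tall_cup: the tall dosing cup: plain steel straight-sided cylinder, outer diameter 64 mm, 95 mm tall, wall 3 mm, no handle, about 0.17 kg. Origin at the centre of the underside of its closed base; its z axis runs from the base to the open mouth (points down at the start: it stands mouth-down)
- tall_cup_rim (a point): centre of the tall cup's open mouth, 95 mm along the cup's z axis from its base
- mat: black rubber drying mat lying on the table, fixed, 180 x 290 x 5 mm (x, y, z), origin under its centre; the tall and the short cup stand on it mouth-down, 150 mm apart, either way round
- cup_rest: small fixed cup rest: wooden base 64 x 130 x 12 mm with two parallel steel rails, 10 mm thick, 120 mm long along its y axis, their centres 44 mm apart and 30 mm above the table. A cup laid on its side between the rails lies along y and does not roll. Origin under its centre
- rest_mid (a point): middle of the cup rest, on the axis that the tall cup has when it lies on the rails (60 mm above the table); the axis runs along the point's y
- grinder: black coffee grinder, fixed. Origin under the centre of its body; its front faces its -x. Base plate 12 mm thick, 120 mm wide, from x = -165 to +105 mm; column 120 x 120 mm from x = -20 to +100 mm, clear hopper on top to 0.31 m; a spout arm 44 mm wide, from x = -110 to -15 mm, 162 to 212 mm above the table, overhangs the seat
- seat (a point): centre of the floor of the cup seat on the grinder's base plate, 12 mm above the table and 105 mm in front of the grinder's origin; a round steel rim of inner diameter 76 mm, outer diameter 84 mm, 6 mm high, stands around it. Same axes as the grinder
- spout_tip (a point): front end of the underside of the spout arm: 5 mm in front of the seat's axis, 162 mm above the table (150 mm above the seat's floor)
- short_cup: bystander: the short, wider steel cup standing mouth-down on the mat, diameter 78 mm, 60 mm tall; origin at the centre of its base, which is uppermost, z axis towards its mouth
- jar: bystander: amber jar with black cap, diameter 54 mm, 70 mm tall, origin under its centre
- tamper: bystander: steel tamper standing on its foot, diameter 56 mm, 82 mm tall, origin under its centre
- spoon: bystander: steel spoon lying on the table along its x axis
Not all that is in view belongs to the job. What is shaped like the tall_cup but green or purple is not meant.

How it is judged:
By the outcome, as a careful person would: the job done as asked, in the order asked, and still so for the second after the job is handed in, with the robot touching nothing.
It also fails if it takes over 61 s, if anything falls off the work surface, if the arm or the gripper's body presses on something with over 40 N, if the wrist force passes 120 N, or if a joint passes its speed limit or range.

## Robot

A 6-joint arm with a two-finger parallel gripper is mounted at the origin on the work surface. World frame = base frame: x ahead of the robot, y to its left, z up, the work surface at z = 0. Lengths are in m, angles in rad, forces in N, time in s.
With the tool pointing down it reaches from about 0.375 to 0.9 m from the base axis. Payload 3.1 kg.
Tool frame: the origin (TCP) lies midway between the tips of the shut fingers; the grasp point (between the pads) lies 19 mm behind it (manip.pinch_z is the distance from the TCP to the grasp point, in m); z points along the fingers, y is the line along which they close (so a half turn about z gives the same grasp; the last joint's range is limited). The gripper opens to 85 mm and grips with 20 to 120 N. Pads are 22 mm wide; open, the fingers measure 114 mm over their backs; the gripper's body (76 mm by 85 mm) begins 54 mm behind the grasp point. The pads swing forward as they close: fully open they stand 13 mm farther back than shut.
Start: joints at [-1.359, 0.527, 1.433, -0, 1.181, -0.178], TCP at [0.238, -0.578, 0.231] pointing down, gripper open.
Joint ranges: [-3.08, 3.08], [-0.75, 2.2], [0.22, 2.44], [-1.43, 4.57], [0, 2.65], [-2.85, 2.85]. Speed limits (rad/s): [2.79, 2.79, 3.14, 3.14, 3.14, 3.14].

## Interface

Orientations are given as a unit quaternion [x, y, z, w].
In Python, from station import manip, viewer, ticket gives the robot as it stands.
- The arm moves only by the shell command python3 -m creep 'ROWS' [FORCE]. ROWS is JSON, a list of rows, each an object with "slide": the shift along the tool's x, y, z in cm, a list of three; "angular": the turn, a rotation vector about the tool's x, y, z in rad, a list of three; "claw": the opening, from -1 (shut) to 1 (fully open). A call has 1 to 10 rows; each row shifts and turns the commanded pose from where the row before left it, along the tool's axes as they then stand; what a row does not reach is not made up. A row lasts 1/12 s, in which the tool goes at most 41.7 mm and 7.16 degrees, less where a joint would pass 70% of its speed; a pose out of reach is approached as far as the arm can. A call with a gripper value outside its range is refused whole. The fingers move at their own pace and stop on an object; FORCE is the grip in N (left out, the last holds). Time passes only in rows, so rows that do not move let the fingers close. It gives the time, the measured TCP pose, the force, the opening and the grip force at its end, in the units of the state.
- manip.sense(): the state, without advancing time (a new reading comes with each control period).
- viewer.snapshot(name): name is "scene" or "top"; returns the picture (400x640x3 uint8, blue, green, red); there is no depth.
- viewer.calibration(name): a dict with "fov_y" (degrees; the focal length in pixels is half the picture's height over the tangent of half this angle, whatever the lens; pixels are square), "cx", "cy" (the principal point, pixels), "k1" (the pictures are not rectified: a ray, as slopes to the right and down, at radius r is drawn at 1 + k1 r^2 times it, then the intrinsics apply), "T" (4x4, takes a point from camera to world coordinates). Camera axes: x right, y up, looking along -z (the intrinsics and any distortion apply to the point x, -y, -z); pixel columns grow to the right and rows downward; lengths in m; the calibration is good to about 2 mm. A picture is of the moment at which its call begins. calibration takes no time and is no camera call.
- ticket.sign_off(): hands the job in; it is judged then, once.
The state is a dict: "t": time; "q": joint angles; "qd": joint speeds; "tau": joint torques, N m; "tcp_pos": TCP position; "tool_rot": TCP orientation; "force": force on the tool from outside, world axes, zero at the start; "ft_torque": the same for the moment, N m; "finger_gap": opening from 0.0 (shut) to 1.0 (fully open); "gripper_force": force on a finger pad.
Only numpy, scipy, OpenCV 4.12 (cv2) and the standard library are available. Lean on these libraries where they do the work, as an engineer would, in place of code of your own. Each camera call takes 0.05 s, during which the arm holds its last target. There are 200 camera calls.

## Working session

There is one attempt and no reset: what is moved stays moved. The work goes in short steps, Python scripts to look and compute and a shell command to move; the robot and the scene stay as the last step left them, time stands still between calls to the robot, and variables do not carry over. Pictures are saved under pics/ and viewed, at most 10 in all, crops included, and the job is handed in when it is done.

```bash
mkdir -p pics; ls
python3 - <<'E'
from station import manip, viewer
import cv2
for n in("scene","top"):
    cv2.imwrite(f"pics/{n}0.png",viewer.snapshot(n)); c=viewer.calibration(n); print(n,c)
print(manip.sense(), manip.pinch_z)
E
```

```text
pics
scene {'fov_y': 44.713071704058805, 'cx': 319.59998509928937, 'cy': 198.85175624382654, 'k1': -0.09189592794759838, 'T': array([[ 0.07475142, -0.8100658 ,  0.58155449,  1.3920244 ],
       [ 0.99720101,  0.06162273, -0.04234121, -0.00311112],
       [-0.00153781,  0.58309179,  0.81240482,  1.38391751],
       [ 0.        ,  0.        ,  0.        ,  1.        ]])}
top {'fov_y': 42.25444636169831, 'cx': 313.2610315624965, 'cy': 197.55438500766846, 'k1': -0.09341070253021184, 'T': array([[-0.01607987,  0.99838884, -0.05441648,  0.41433738],
       [-0.99978586, -0.01534566,  0.01388337,  0.07215441],
       [ 0.01302594,  0.05462807,  0.9984218 ,  1.74121581],
       [ 0.        ,  0.        ,  0.        ,  1.        ]])}
{'t': 0.1, 'q': array([-1.35951455e+00,  5.28368313e-01,  1.43377128e+00,  2.18785039e-05,
        1.18139446e+00, -1.78491597e-01]), 'qd': array([-0.00051197, -0.00188033, -0.00334271, -0.00045016,  0.00077837,
       -0.00121404]), 'tau': array([ 3.57599847e-04, -4.43301809e+01, -1.78586286e+01, -1.47235469e-04,
        3.85815161e-03, -1.55286932e-05]), 'tcp_pos': array([ 0.23738852, -0.57747246,  0.23043539]), 'tool_rot': array([ 9.81069963e-01,  1.93651193e-01, -5.79907771e-06, -9.70734172e-04]), 'force': array([0.04033227, 0.18267003, 0.28853005]), 'ft_torque': array([ 0.02451367, -0.01118039,  0.00227514]), 'gripper_force': 0.0, 'finger_gap': 1.0012480395399397} 0.0187
```

View pics/scene0.png

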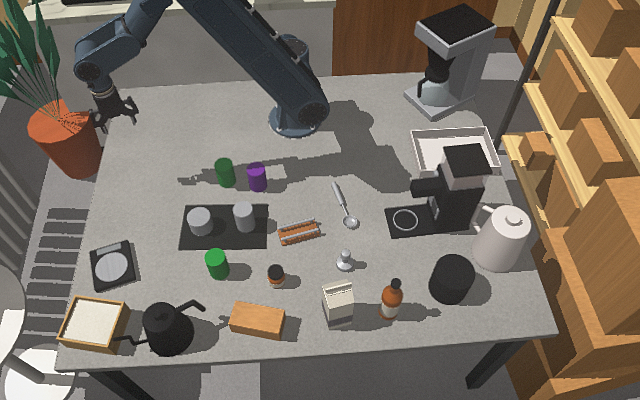

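View pics/top0.png

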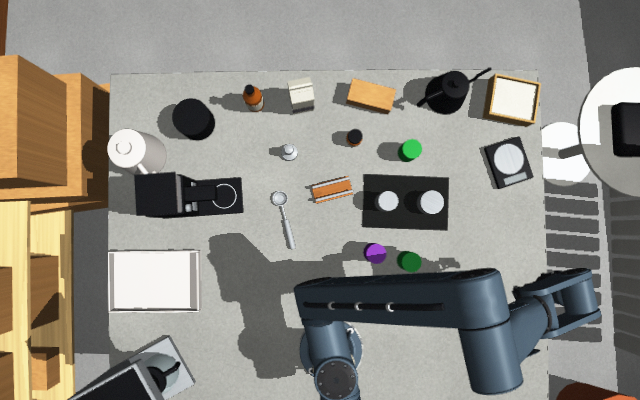

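Candidates (scene pixel): grey cup at (244,217), short wider grey cup at (200,221), green at (225,172) and (217,264), purple at (257,177). The grey, narrower, taller one at (244,217), which is top (388,201), fits the description. The grinder seat is at top (224,196) and the rest at (331,190). I'll check with a close crop and measure.

```bash
cat > h.py <<'E'
import numpy as np, cv2
from scipy.spatial.transform import Rotation as R
from station import manip, viewer
def K(n):
    c=viewer.calibration(n); f=200/np.tan(np.radians(c["fov_y"]/2)); return c,f
def ray(n,uv):
    c,f=K(n); d=np.array([uv[0]-c["cx"],uv[1]-c["cy"]])/f; rd=np.hypot(*d); r=rd
    for _ in range(20): r=rd/(1+c["k1"]*r*r)
    d=d*(r/rd); T=c["T"]; return T[:3,3],T[:3,:3]@np.array([d[0],-d[1],-1])
def onz(n,uv,z):
    o,d=ray(n,uv); return o+d*(z-o[2])/d[2]
def proj(n,p):
    c,f=K(n); q=np.linalg.inv(c["T"])@np.append(p,1); s=np.array([q[0],-q[1]])/-q[2]
    return s*(1+c["k1"]*(s@s))*f+[c["cx"],c["cy"]]
def tilt(phi,yaw):
    """tool rot: heading direction yaw (rad), elevation -phi deg; closing axis y horizontal; returns both 180-deg options"""
    p=np.radians(phi); t=np.array([np.cos(yaw)*np.cos(p),np.sin(yaw)*np.cos(p),-np.sin(p)])
    y=np.array([np.sin(yaw),-np.cos(yaw),0]); o=[]
    for s in(1,-1): o.append(R.from_matrix(np.c_[np.cross(s*y,t),s*y,t]))
    return o
def plan(grasp,Rt):
    """grasp point + rotation -> slide (cm, current tool axes) of TCP, total rotvec"""
    s=manip.sense(); Rc=R.from_quat(s["tool_rot"]); tcp=np.array(grasp)+Rt.apply([0,0,manip.pinch_z])
    print("slide",(Rc.inv().apply(tcp-s["tcp_pos"])*100).round(2),"rotvec",(Rc.inv()*Rt).as_rotvec().round(3))
def st():
    s=manip.sense(); Rc=R.from_quat(s["tool_rot"]); print("t",s["t"],"q",s["q"].round(2),"tcp",s["tcp_pos"].round(4),"grasp",(s["tcp_pos"]-Rc.apply([0,0,manip.pinch_z])).round(4),"x",Rc.apply([1,0,0]).round(3),"y",Rc.apply([0,1,0]).round(3),"z",Rc.apply([0,0,1]).round(3),"F",s["force"].round(1),"gap",round(s["finger_gap"],3),"gf",s["gripper_force"])
E
python3 - <<'E'
from h import *
t=cv2.imread("pics/top0.png"); s=cv2.imread("pics/scene0.png")
a=cv2.resize(t[165:245,190:460],None,fx=2.9,fy=2.9,interpolation=cv2.INTER_CUBIC)
b=cv2.resize(s[180:270,170:430],None,fx=3,fy=3,interpolation=cv2.INTER_CUBIC)
w=max(a.shape[1],b.shape[1]); pad=lambda i:cv2.copyMakeBorder(i,0,0,0,w-i.shape[1],0)
cv2.imwrite("pics/crop1.png",np.vstack([pad(a),pad(b)]))
hsv=cv2.cvtColor(t,cv2.COLOR_BGR2HSV)
def comps(m,x0,y0,x1,y1,amin):
    k=np.zeros_like(m); k[y0:y1,x0:x1]=m[y0:y1,x0:x1]
    for c in cv2.findContours(k,cv2.RETR_EXTERNAL,cv2.CHAIN_APPROX_NONE)[0]:
        if cv2.contourArea(c)>amin: yield c
g=hsv[...,2]
for c in comps((g>165).astype('u1')*255,365,178,450,228,150):
    (u,v),r=cv2.minEnclosingCircle(c); print("cup top",u,v,r,[onz("top",(u,v),z).round(4) for z in(.1,.065)])
for c in comps((g>110).astype('u1')*255,206,180,241,212,60):
    e=cv2.fitEllipse(c); print("ring",e,onz("top",e[0],.018).round(4))
org=((hsv[...,0]>5)&(hsv[...,0]<20)&(hsv[...,1]>120)).astype('u1')*255
for c in comps(org,305,170,360,210,20): print("rest",cv2.minAreaRect(c), cv2.contourArea(c),onz("top",cv2.minAreaRect(c)[0],.012).round(4))
k=((g<60).astype('u1')*255)
for c in comps(k,355,168,455,235,800):
    print("mat",cv2.minAreaRect(c),onz("top",cv2.minAreaRect(c)[0],.005).round(4))
E
```

```text
cup top 431.9186096191406 201.7558135986328 11.546612739562988 [array([ 0.4845, -0.3301,  0.1   ]), array([ 0.486 , -0.3387,  0.065 ])]
cup top 387.945556640625 200.38119506835938 9.731619834899902 [array([ 0.4911, -0.1886,  0.1   ]), array([ 0.4927, -0.1941,  0.065 ])]
rest ((331.32354736328125, 188.79412841796875), (9.943960189819336, 38.07809066772461), 75.96376037597656) 336.5 [ 0.5371 -0.0129  0.012 ]
mat ((405.07366943359375, 201.8492889404297), (84.66178894042969, 52.67412567138672), 1.5911402702331543) [ 0.4897 -0.2617  0.005 ]
```

View pics/crop1.png

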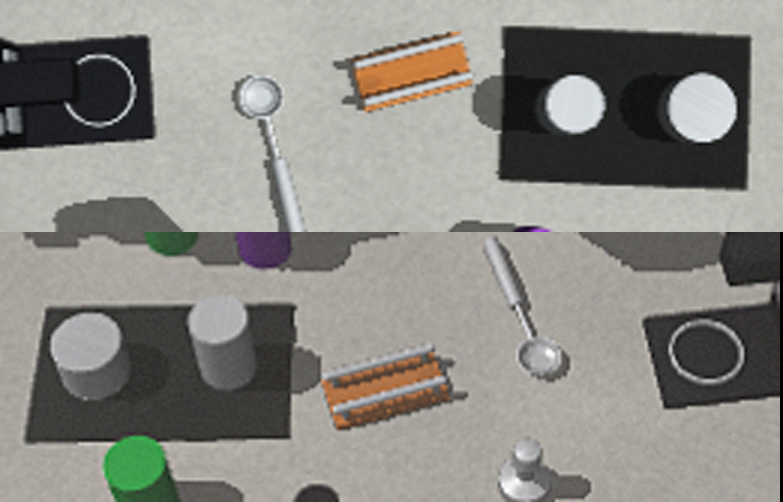

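The crop shows the plain grey narrow tall cup (top view 388,200) next to the short wide one (432,202). The rest rails run about (312,187)-(353,178) and (316,201)-(353,192), and the seat ring is at about (224,196). Next I refine the seat, rest and cup using both views.

Run:
```python
from h import *
I={n:cv2.imread(f"pics/{n}0.png") for n in("top","scene")}
H={n:cv2.cvtColor(I[n],cv2.COLOR_BGR2HSV) for n in I}
def pts(m,x0,y0,x1,y1): 
    v,u=np.nonzero(m[y0:y1,x0:x1]); return np.c_[u+x0,v+y0].astype('f4')
# seat ring
for n,b in(("top",(211,180,241,212)),("scene",(388,206,424,236))):
    p=pts(H[n][...,2]>95,*b); w=np.array([onz(n,q,.018)[:2] for q in p])
    A=np.c_[2*w,np.ones(len(w))]; s=np.linalg.lstsq(A,(w**2).sum(1),rcond=None)[0]
    print("ring",n,len(p),s[:2].round(4),"r",np.sqrt(s[2]+s[:2]@s[:2]).round(4))
# rest rails: bright, unsaturated, in hull of orange dilated
for n,b in(("top",(308,172,358,206)),("scene",(272,214,326,248))):
    h=H[n]; org=((h[...,0]>4)&(h[...,0]<22)&(h[...,1]>110)).astype('u1')
    m=np.zeros_like(org); x0,y0,x1,y1=b; m[y0:y1,x0:x1]=org[y0:y1,x0:x1]
    p=pts(m,*b); r=cv2.minAreaRect(p); print("org",n,r,onz(n,r[0],.012).round(4))
    bx=np.array([onz(n,q,.012)[:2] for q in cv2.boxPoints(r)]); print(bx.round(3).tolist())
    ra=pts((h[...,1]<45)&(h[...,2]>(170 if n=="top" else 160)),*b)
    print("rail px",len(ra)); 
# cup top scene; column edges
n="scene"; p=pts((H[n][...,2]>140)&(H[n][...,1]<60),228,196,262,222); print(len(p),cv2.minEnclosingCircle(p))
# grinder base plate yaw from top: dark pixels
m=(H["top"][...,2]<60).astype('u1'); k=np.zeros_like(m);k[170:225,205:250]=m[170:225,205:250]
c=max(cv2.findContours(k,cv2.RETR_EXTERNAL,cv2.CHAIN_APPROX_NONE)[0],key=cv2.contourArea); print("plate",cv2.minAreaRect(c))
x=[(u,np.nonzero(m[165:230,u])[0]+165) for u in(210,216,222,228,234,238)]; print([(u,v.min(),v.max()) for u,v in x])
a=cv2.resize(I["top"][172:206,300:360],None,fx=8,fy=8,interpolation=cv2.INTER_CUBIC);b=cv2.resize(I["scene"][210:250,270:330],None,fx=8,fy=8,interpolation=cv2.INTER_CUBIC)
cv2.imwrite("pics/crop2.png",np.vstack([a,b])[:600])
```

```text
ring top 84 [0.5192 0.3473] r 0.0397
ring scene 155 [0.5193 0.3325] r 0.0482
org top ((331.504150390625, 189.26556396484375), (18.6805419921875, 38.58498001098633), 75.0685806274414) [ 0.5355 -0.0135  0.012 ]
[[0.55, 0.057], [0.582, -0.069], [0.521, -0.084], [0.489, 0.042]]
rail px 946
org scene ((298.0660095214844, 232.48110961914062), (16.345903396606445, 39.14775848388672), 74.05460357666016) [ 0.5412 -0.0129  0.012 ]
[[0.526, -0.082], [0.493, 0.045], [0.556, 0.056], [0.588, -0.069]]
rail px 983
482 ((244.5, 200.7105255126953), 17.159326553344727)
plate ((222.60621643066406, 196.09295654296875), (35.122032165527344, 37.51671600341797), 86.18592071533203)
[(210, np.int64(180), np.int64(214)), (216, np.int64(179), np.int64(214)), (222, np.int64(179), np.int64(213)), (228, np.int64(179), np.int64(213)), (234, np.int64(178), np.int64(212)), (238, np.int64(178), np.int64(212))]
```

View pics/crop2.png

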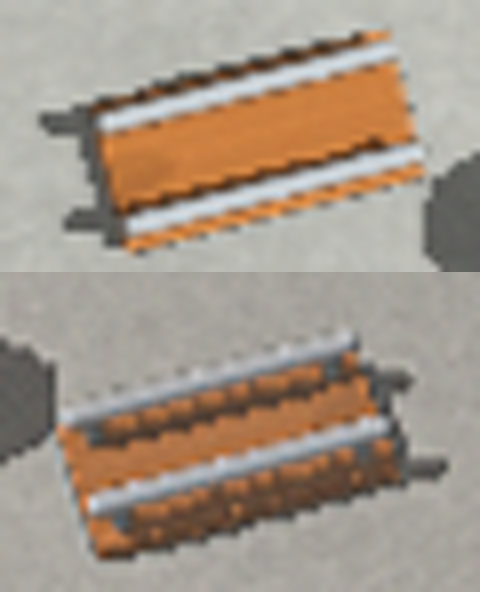

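The crop shows both rails clearly, tilted about 14° against the image. I'll compute the rest's centre and axis from the rail ends, and the seat from both views.

Run:
```python
from h import *
for n,o,e in(("top",(300,172),[(98,122),(398,48),(125,228),(424,152)]),("scene",(270,210),[(62,147),(356,68),(90,232),(388,152)])):
    w=np.array([onz(n,np.array(q)/8+o-.4,.034)[:2] for q in e]); print(n,w.round(4).tolist(),"mid",w.mean(0).round(4))
    for i in(0,2): d=w[i+1]-w[i]; d*=np.sign(d[1]); print(np.degrees(np.arctan2(d[1],d[0])).round(1),np.linalg.norm(d).round(3))
H=cv2.cvtColor(cv2.imread("pics/scene0.png"),cv2.COLOR_BGR2HSV)[...,2]
m=(H>95).astype('u1'); k=np.zeros_like(m); k[206:235,390:424]=m[206:235,390:424]
nl,lab,stt,cen=cv2.connectedComponentsWithStats(k)
for i in range(1,nl):
    if stt[i,4]>20:
        v,u=np.nonzero(lab==i); w=np.array([onz("scene",q,.018)[:2] for q in np.c_[u,v]])
        A=np.c_[2*w,np.ones(len(w))]; s=np.linalg.lstsq(A,(w**2).sum(1),rcond=None)[0]
        print("ring scene",stt[i],s[:2].round(4),np.sqrt(s[2]+s[:2]@s[:2]).round(4))
e=[onz("top",(u,v),.012)[:2] for u,v in((210,179.6),(238,177.7),(210,214),(238,212.2))]
print("plate edge yaw",[np.degrees(np.arctan2(*(a-b)[::-1])).round(1) for a,b in((e[0],e[1]),(e[2],e[3]))])
print("cup scene top", onz("scene",(244.5,206),.1).round(4), proj("scene",[.491,-.1886,.1]).round(1))
st()
for phi in (45,):
    for Rt in tilt(phi,-np.pi/2): plan([.491,-.1886,.2],Rt)
```

```text
top [[0.5429, 0.0525], [0.5718, -0.0723], [0.4989, 0.0421], [0.5284, -0.0822]] mid [ 0.5355 -0.015 ]
103.0 0.128
103.4 0.128
scene [[0.5324, -0.0797], [0.5028, 0.0431], [0.5739, -0.0694], [0.5449, 0.0534]] mid [ 0.5385 -0.0132]
103.6 0.126
103.3 0.126
ring scene [393 209  25  22 120] [0.5208 0.3477] 0.0399
plate edge yaw [np.float64(93.0), np.float64(92.8)]
cup scene top [ 0.4829 -0.1797  0.1   ] [241.7 208.2]
t 0.1 q [-1.36  0.53  1.43  0.    1.18 -0.18] tcp [ 0.2374 -0.5775  0.2304] grasp [ 0.2374 -0.5775  0.2491] x [0.925 0.38  0.   ] y [ 0.38  -0.925 -0.002] z [-0.     0.002 -1.   ] F [0.  0.2 0.3] gap 1.001 gf 0.0
slide [ 37.73 -25.1    4.43] rotvec [-0.766  0.514  1.844]
slide [ 37.73 -25.1    4.43] rotvec [-0.464 -0.692 -1.116]
```

```bash
python3 -m creep '[{"slide":[2.1,-1.77,0],"angular":[0,0,0],"claw":1},{"slide":[2.1,-1.77,0],"angular":[0,0,0],"claw":1},{"slide":[2.1,-1.77,0],"angular":[0,0,0],"claw":1},{"slide":[2.1,-1.77,0],"angular":[0,0,0],"claw":1},{"slide":[2.1,-1.77,0],"angular":[0,0,0],"claw":1},{"slide":[2.1,-1.77,0],"angular":[0,0,0],"claw":1},{"slide":[2.1,-1.77,0],"angular":[0,0,0],"claw":1},{"slide":[2.1,-1.77,0],"angular":[0,0,0],"claw":1},{"slide":[2.1,-1.77,0],"angular":[0,0,0],"claw":1},{"slide":[2.1,-1.77,0],"angular":[0,0,0],"claw":1}]' 50
python3 -m creep '[{"slide":[2.1,-1.77,0],"angular":[0,0,0],"claw":1},{"slide":[2.1,-1.77,0],"angular":[0,0,0],"claw":1},{"slide":[2.1,-1.77,0],"angular":[0,0,0],"claw":1},{"slide":[2.1,-1.77,0],"angular":[0,0,0],"claw":1},{"slide":[2.1,-1.77,0],"angular":[0,0,0],"claw":1},{"slide":[2.1,-1.77,0],"angular":[0,0,0],"claw":1},{"slide":[2.1,-1.77,0],"angular":[0,0,0],"claw":1},{"slide":[2.1,-1.77,0],"angular":[0,0,0],"claw":1},{"slide":[2.1,-1.77,0],"angular":[0,0,0],"claw":1},{"slide":[2.1,-1.77,0],"angular":[0,0,0],"claw":1}]'
python3 -m creep '[{"slide":[0,0,0],"angular":[0,0,-0.118],"claw":1},{"slide":[0,0,0],"angular":[0,0,-0.118],"claw":1},{"slide":[0,0,0],"angular":[0,0,-0.118],"claw":1},{"slide":[0,0,0],"angular":[0,0,-0.118],"claw":1},{"slide":[0,0,0],"angular":[0,0,-0.118],"claw":1},{"slide":[0,0,0],"angular":[0,0,-0.118],"claw":1},{"slide":[0,0,0],"angular":[0,0,-0.118],"claw":1},{"slide":[0,0,0],"angular":[0,0,-0.118],"claw":1},{"slide":[0,0,0],"angular":[0,0,-0.118],"claw":1},{"slide":[0,0,0],"angular":[0,0,-0.118],"claw":1}]'
python3 -c "
from h import *; st()"
```

```text
t: 0.93
tcp_pos: [0.3647, -0.3331, 0.231]
tool_rot: [0.981, 0.194, -0.0, -0.0]
force: [1.0, 0.3, 0.1]
finger_gap: 0.998
gripper_force: 0.0
t: 1.77
tcp_pos: [0.4917, -0.0896, 0.2311]
tool_rot: [0.981, 0.194, -0.0, -0.0]
force: [0.3, -0.9, -0.0]
finger_gap: 1.0
gripper_force: 0.0
t: 2.6
tcp_pos: [0.4911, -0.0909, 0.2309]
tool_rot: [0.705, 0.709, -0.0, -0.0]
force: [0.7, -0.3, -0.6]
finger_gap: 0.999
gripper_force: 0.0
t 2.6 q [-0.41  0.36  1.74 -0.    1.04 -0.41] tcp [ 0.4911 -0.0909  0.2309] grasp [ 0.4912 -0.0909  0.2496] x [-0.005  1.     0.   ] y [ 1.     0.005 -0.001] z [-0.001  0.    -1.   ] F [ 0.7 -0.3 -0.6] gap 0.999 gf 0.0
```

```bash
python3 -m creep '[{"slide":[0,0,0],"angular":[0,-0.112,0],"claw":1},{"slide":[0,0,0],"angular":[0,-0.112,0],"claw":1},{"slide":[0,0,0],"angular":[0,-0.112,0],"claw":1},{"slide":[0,0,0],"angular":[0,-0.112,0],"claw":1},{"slide":[0,0,0],"angular":[0,-0.112,0],"claw":1},{"slide":[0,0,0],"angular":[0,-0.112,0],"claw":1},{"slide":[0,0,0],"angular":[0,-0.112,0],"claw":1},{"slide":[0,0,0],"angular":[0,0,0],"claw":1}]'
python3 -c "
from h import *; st(); plan([.491,-.189,.070],tilt(45,-np.pi/2)[1])"
```

```text
t: 3.27
tcp_pos: [0.4904, -0.0885, 0.2285]
tool_rot: [0.651, 0.655, -0.272, 0.269]
force: [-0.6, -0.2, -0.4]
finger_gap: 1.0
gripper_force: 0.0
t 3.2667 q [ 0.02  0.51  1.82 -0.93  1.08  0.59] tcp [ 0.4904 -0.0885  0.2285] grasp [ 0.4904 -0.0753  0.2417] x [-0.007  0.707 -0.707] y [ 1.     0.004 -0.006] z [-0.002 -0.707 -0.707] F [-0.6 -0.2 -0.4] gap 1.0 gf 0.0
slide [ 4.1   0.13 20.18] rotvec [-0.002 -0.     0.007]
```

```bash
python3 -m creep '[{"slide":[2,0.1,0],"angular":[0,0,0],"claw":1},{"slide":[2.1,0,0],"angular":[0,0,0],"claw":1},{"slide":[0,0,2.4],"angular":[0,0,0],"claw":1},{"slide":[0,0,2.4],"angular":[0,0,0],"claw":1},{"slide":[0,0,2.4],"angular":[0,0,0],"claw":1},{"slide":[0,0,2.4],"angular":[0,0,0],"claw":1},{"slide":[0,0,2.4],"angular":[0,0,0],"claw":1},{"slide":[0,0,0],"angular":[0,0,0],"claw":1}]'
python3 - <<'E'
from h import *
st(); plan([.491,-.189,.070],tilt(45,-np.pi/2)[1])
a=viewer.snapshot("top")[130:250,300:460];b=viewer.snapshot("scene")[140:270,160:333]
cv2.imwrite("pics/c3.png",np.vstack([cv2.resize(a,(640,480)[:2],interpolation=cv2.INTER_CUBIC)[:300],cv2.resize(b,(640,480),interpolation=cv2.INTER_CUBIC)[100:400]]))
E
```

```text
t: 3.93
tcp_pos: [0.4908, -0.1494, 0.115]
tool_rot: [0.655, 0.653, -0.272, 0.267]
force: [-0.7, 0.2, -0.2]
finger_gap: 1.002
gripper_force: 0.0
t 3.9333 q [-0.11  0.71  1.9  -1.16  0.87  0.84] tcp [ 0.4908 -0.1494  0.115 ] grasp [ 0.491  -0.1362  0.1283] x [ 0.001  0.71  -0.704] y [ 1.    -0.006 -0.005] z [-0.007 -0.704 -0.71 ] F [-0.7  0.2 -0.2] gap 1.002 gf 0.0
slide [0.35 0.08 7.86] rotvec [-0.007 -0.004 -0.001]
```

View pics/c3.png

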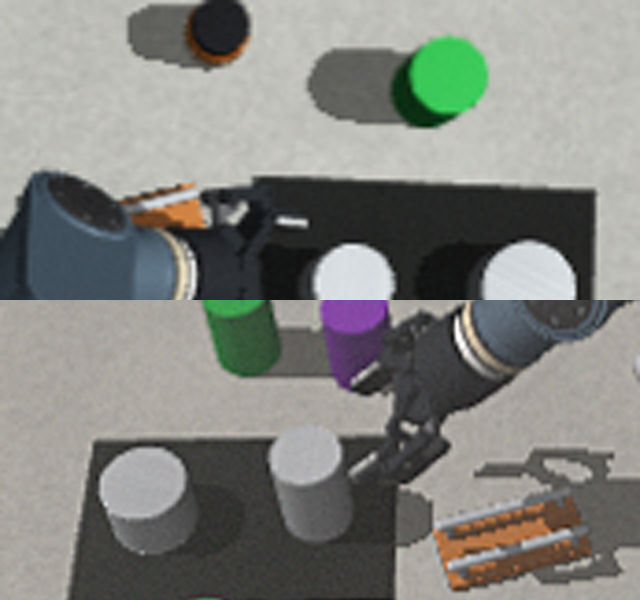

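The picture shows the jaws lined up with the tall cup on its +y side, with the fingers straddling it in x. Continuing to the grasp.

```bash
python3 -m creep '[{"slide":[0.35,0.08,1.5],"angular":[0,0,0],"claw":1},{"slide":[0,0,1.5],"angular":[0,0,0],"claw":1},{"slide":[0,0,1.4],"angular":[0,0,0],"claw":1},{"slide":[0,0,1.4],"angular":[0,0,0],"claw":1},{"slide":[0,0,1.4],"angular":[0,0,0],"claw":1},{"slide":[0,0,1.2],"angular":[0,0,0],"claw":1},{"slide":[0,0,0],"angular":[0,0,0],"claw":1},{"slide":[0,0,0],"angular":[0,0,0],"claw":0.3}]' 50
python3 -m creep '[{"slide":[0,0,0],"angular":[0,0,0],"claw":-1},{"slide":[0,0,0],"angular":[0,0,0],"claw":-1},{"slide":[0,0,0],"angular":[0,0,0],"claw":-1},{"slide":[0,0,0],"angular":[0,0,0],"claw":-1},{"slide":[0,0,0],"angular":[0,0,0],"claw":-1},{"slide":[0,0,0],"angular":[0,0,0],"claw":-1},{"slide":[0,0,0],"angular":[0,0,0],"claw":-1},{"slide":[0,0,0],"angular":[0,0,0],"claw":-1}]'
python3 -c "
from h import *; st()"
```

```text
t: 4.7
tcp_pos: [0.4937, -0.2034, 0.0563]
tool_rot: [0.654, 0.653, -0.27, 0.27]
force: [0.3, -0.6, -0.7]
finger_gap: 0.879
gripper_force: 0.0
t: 5.37
tcp_pos: [0.4937, -0.2033, 0.057]
tool_rot: [0.653, 0.653, -0.27, 0.271]
force: [-0.2, 2.0, 7.4]
finger_gap: 0.732
gripper_force: 55.2
t 5.3667 q [-0.21  0.83  1.91 -1.38  0.78  1.  ] tcp [ 0.4937 -0.2033  0.057 ] grasp [ 0.4936 -0.19    0.0702] x [ 0.001  0.707 -0.708] y [1.    0.    0.001] z [ 0.001 -0.708 -0.707] F [-0.2  2.   7.4] gap 0.732 gf 55.18779410049319
```

```bash
python3 -m creep '[{"slide":[-0.7,0,-0.7],"angular":[0,0,0],"claw":-1},{"slide":[-1.4,0,-1.4],"angular":[0,0,0],"claw":-1},{"slide":[-1.4,0,-1.4],"angular":[0,0,0],"claw":-1},{"slide":[-1.4,0,-1.4],"angular":[0,0,0],"claw":-1},{"slide":[-1.4,0,-1.4],"angular":[0,0,0],"claw":-1},{"slide":[-1.4,0,-1.4],"angular":[0,0,0],"claw":-1},{"slide":[-1.4,0,-1.4],"angular":[0,0,0],"claw":-1},{"slide":[-1.4,0,-1.4],"angular":[0,0,0],"claw":-1},{"slide":[-1.4,0,-1.4],"angular":[0,0,0],"claw":-1}]'
python3 -m creep '[{"slide":[1.5,0,-1.5],"angular":[0,0,0],"claw":-1},{"slide":[2,0,-2],"angular":[0,0,0],"claw":-1},{"slide":[2,0,-2],"angular":[0,0,0],"claw":-1},{"slide":[2,0,-2],"angular":[0,0,0],"claw":-1},{"slide":[2,0,-2],"angular":[0,0,0],"claw":-1},{"slide":[2,0,-2],"angular":[0,0,0],"claw":-1},{"slide":[1,0,-1],"angular":[0,0,0],"claw":-1},{"slide":[0,0,0],"angular":[0,0,0],"claw":-1}]'
python3 -c "
from h import *; st()"
```

```text
t: 6.12
tcp_pos: [0.4929, -0.2029, 0.2243]
tool_rot: [0.654, 0.654, -0.269, 0.27]
force: [0.1, 0.2, -1.3]
finger_gap: 0.733
gripper_force: 55.3
t: 6.78
tcp_pos: [0.4937, -0.0235, 0.2235]
tool_rot: [0.653, 0.655, -0.268, 0.27]
force: [0.1, 0.3, -1.9]
finger_gap: 0.738
gripper_force: 55.4
t 6.7833 q [ 0.15  0.53  1.77 -0.86  1.16  0.64] tcp [ 0.4937 -0.0235  0.2235] grasp [ 0.4937 -0.0103  0.2367] x [-0.002  0.71  -0.704] y [1.    0.004 0.001] z [ 0.003 -0.704 -0.71 ] F [ 0.1  0.3 -1.9] gap 0.738 gf 55.368312718346715
```

Held, cup weight is felt (1.7 N). Pitching by +90° to lay the cup's mouth toward +y.

```bash
python3 -m creep '[{"slide":[0,0,0],"angular":[0,0.06,0],"claw":-1},{"slide":[0,0,0],"angular":[0,0.11,0],"claw":-1},{"slide":[0,0,0],"angular":[0,0.11,0],"claw":-1},{"slide":[0,0,0],"angular":[0,0.11,0],"claw":-1},{"slide":[0,0,0],"angular":[0,0.11,0],"claw":-1},{"slide":[0,0,0],"angular":[0,0.11,0],"claw":-1},{"slide":[0,0,0],"angular":[0,0.11,0],"claw":-1},{"slide":[0,0,0],"angular":[0,0.11,0],"claw":-1}]'
python3 -m creep '[{"slide":[0,0,0],"angular":[0,0.11,0],"claw":-1},{"slide":[0,0,0],"angular":[0,0.11,0],"claw":-1},{"slide":[0,0,0],"angular":[0,0.11,0],"claw":-1},{"slide":[0,0,0],"angular":[0,0.11,0],"claw":-1},{"slide":[0,0,0],"angular":[0,0.11,0],"claw":-1},{"slide":[0,0,0],"angular":[0,0.11,0],"claw":-1},{"slide":[0,0,0],"angular":[0,0.11,0],"claw":-1},{"slide":[0,0,0],"angular":[0,0.08,0],"claw":-1},{"slide":[0,0,0],"angular":[0,0,0],"claw":-1}]'
python3 - <<'E'
from h import *
st(); h=np.radians(103.3); plan([.537-.018*np.cos(h),-.014-.018*np.sin(h),.13],tilt(45,h)[0]); plan([.537-.018*np.cos(h),-.014-.018*np.sin(h),.13],tilt(45,h)[1])
b=viewer.snapshot("scene")[80:280,140:440]
cv2.imwrite("pics/c4.png",cv2.resize(b,(750,500),interpolation=cv2.INTER_CUBIC))
E
```

```text
t: 7.45
tcp_pos: [0.4932, -0.0274, 0.2249]
tool_rot: [0.707, 0.707, 0.019, -0.017]
force: [0.1, -0.1, -2.3]
finger_gap: 0.734
gripper_force: 55.3
t: 8.2
tcp_pos: [0.4929, -0.0297, 0.2214]
tool_rot: [0.639, 0.635, 0.306, -0.307]
force: [0.7, -0.0, -2.0]
finger_gap: 0.735
gripper_force: 55.3
t 8.2 q [-0.69  0.61  1.71  0.65  1.51 -0.96] tcp [ 0.4929 -0.0297  0.2214] grasp [ 0.4929 -0.0444  0.2331] x [0.006 0.624 0.782] y [ 1.    -0.005 -0.004] z [ 0.002  0.782 -0.624] F [ 0.7 -0.  -2. ] gap 0.735 gf 55.34537650644779
slide [-7.46  4.55  7.4 ] rotvec [ 0.175 -0.112 -0.161]
slide [-7.46  4.55  7.4 ] rotvec [-0.167 -0.26   2.965]
```

View pics/c4.png

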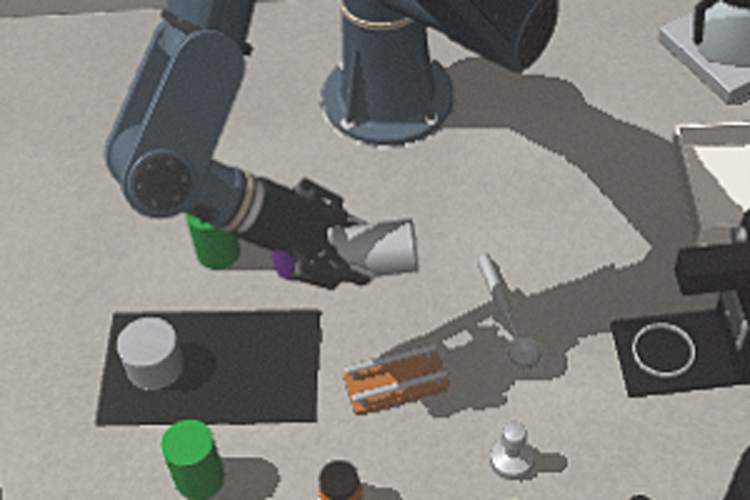

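The cup is held lying horizontally with its mouth to +y, clear of everything. I overshot the pitch by about 6°, so I'll correct pitch and yaw to the rest.

```bash
python3 -m creep '[{"slide":[-1,1,0],"angular":[0.0583,-0.0373,-0.0537],"claw":-1},{"slide":[-1,1,0],"angular":[0.0583,-0.0373,-0.0537],"claw":-1},{"slide":[-1,1,0],"angular":[0.0583,-0.0373,-0.0537],"claw":-1},{"slide":[0,0,0],"angular":[0,0,0],"claw":-1}]'
python3 - <<'E'
from h import *
st(); h=np.radians(103.3); plan([.537-.018*np.cos(h),-.014-.018*np.sin(h),.10],tilt(45,h)[0])
E
```

```text
t: 8.58
tcp_pos: [0.5281, -0.0441, 0.2016]
tool_rot: [0.57, 0.729, 0.236, -0.295]
force: [0.5, -0.5, -1.8]
finger_gap: 0.732
gripper_force: 55.4
t 8.5833 q [-0.58  0.67  1.52  0.5   1.57 -0.99] tcp [ 0.5281 -0.0441  0.2016] grasp [ 0.5311 -0.0568  0.215 ] x [-0.176  0.692  0.7  ] y [0.971 0.239 0.008] z [-0.162  0.681 -0.714] F [ 0.5 -0.5 -1.8] gap 0.732 gf 55.42417410761118
slide [-6.45  1.48  9.77] rotvec [-0.001  0.01   0.012]
```

```bash
python3 -m creep '[{"slide":[-1.07,0.25,1.63],"angular":[0,0.01,0.012],"claw":-1},{"slide":[-1.07,0.25,1.63],"angular":[0,0,0],"claw":-1},{"slide":[-1.07,0.25,1.63],"angular":[0,0,0],"claw":-1},{"slide":[-1.07,0.25,1.63],"angular":[0,0,0],"claw":-1},{"slide":[-1.07,0.25,1.63],"angular":[0,0,0],"claw":-1},{"slide":[-1.07,0.25,1.63],"angular":[0,0,0],"claw":-1},{"slide":[0,0,0],"angular":[0,0,0],"claw":-1}]'
python3 - <<'E'
from h import *
st(); h=np.radians(103.3); g=[.537-.018*np.cos(h),-.014-.018*np.sin(h)]
plan([*g,.066],tilt(45,h)[0])
for n,b in(("scene",(220,330,170,260)),("top",(290,390,150,230))):
    i=viewer.snapshot(n)[b[2]:b[3],b[0]:b[1]]; cv2.imwrite(f"pics/{n}5.png",i)
a,b=[cv2.resize(cv2.imread(f"pics/{n}5.png"),None,fx=4,fy=4,interpolation=cv2.INTER_CUBIC)[:300] for n in("scene","top")]
cv2.imwrite("pics/c5.png",np.vstack([a,b]))
E
```

```text
t: 9.17
tcp_pos: [0.5313, -0.0151, 0.0852]
tool_rot: [0.575, 0.721, 0.237, -0.306]
force: [-0.4, 0.1, -1.2]
finger_gap: 0.738
gripper_force: 55.4
t 9.1667 q [-0.54  0.85  1.58  0.54  1.37 -1.06] tcp [ 0.5313 -0.0151  0.0852] grasp [ 0.5344 -0.0281  0.0983] x [-0.152  0.684  0.714] y [ 0.974  0.227 -0.01 ] z [-0.169  0.694 -0.7  ] F [-0.4  0.1 -1.2] gap 0.738 gf 55.365184620022774
slide [-2.66  0.62  1.91] rotvec [-0.005 -0.01  -0.009]Traceback (most recent call last):
  File "<stdin>", line 7, in <module>
    return _nx.concatenate(arrs, 0, dtype=dtype, casting=casting)
           ~~~~~~~~~~~~~~~^^^^^^^^^^^^^^^^^^^^^^^^^^^^^^^^^^^^^^^
ValueError: all the input array dimensions except for the concatenation axis must match exactly, but along dimension 1, the array at index 0 has size 440 and the array at index 1 has size 400
```

```bash
python3 -m creep '[{"slide":[0,0.62,0],"angular":[0,-0.01,-0.009],"claw":-1},{"slide":[-0.88,0,0.63],"angular":[0,0,0],"claw":-1},{"slide":[-0.88,0,0.63],"angular":[0,0,0],"claw":-1},{"slide":[-0.88,0,0.63],"angular":[0,0,0],"claw":-1},{"slide":[0,0,0],"angular":[0,0,0],"claw":-1},{"slide":[0,0,0],"angular":[0,0,0],"claw":-1}]'
python3 - <<'E'
from h import *
st(); h=np.radians(103.3); g=[.537-.018*np.cos(h),-.014-.018*np.sin(h)]
plan([*g,.060],tilt(45,h)[0])
a=viewer.snapshot("scene")[190:255,240:340];b=viewer.snapshot("top")[160:220,285:385]
cv2.imwrite("pics/c5.png",np.vstack([cv2.resize(i,None,fx=4.5,fy=4.5,interpolation=cv2.INTER_CUBIC) for i in(a,b)]))
E
```

```text
t: 9.77
tcp_pos: [0.5402, -0.0208, 0.054]
tool_rot: [0.573, 0.725, 0.237, -0.3]
force: [-0.2, 1.0, -1.2]
finger_gap: 0.733
gripper_force: 55.4
t 9.7667 q [-0.54  0.9   1.56  0.55  1.33 -1.09] tcp [ 0.5402 -0.0208  0.054 ] grasp [ 0.5433 -0.0337  0.0672] x [-0.164  0.688  0.707] y [ 0.973  0.232 -0.001] z [-0.164  0.687 -0.707] F [-0.2  1.  -1.2] gap 0.733 gf 55.391078777611256
slide [-0.32 -0.15  0.69] rotvec [-0.002  0.     0.001]
```

View pics/c5.png

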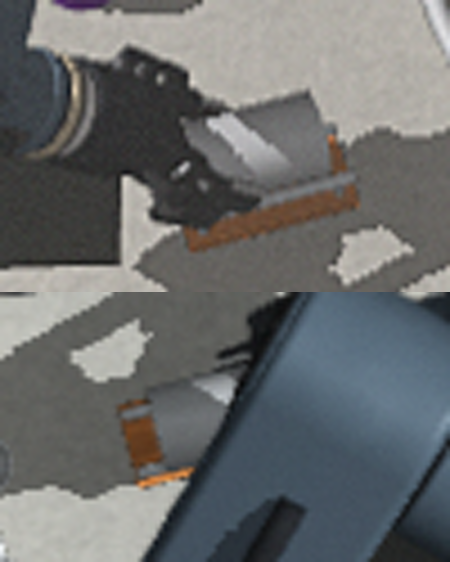

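The cup lies just above the rails, parallel and centred between them. Lowering the last 7 mm gently.

```bash
python3 -m creep '[{"slide":[0,-0.15,0.2],"angular":[0,0,0],"claw":-1},{"slide":[-0.11,0,0.12],"angular":[0,0,0],"claw":-1},{"slide":[-0.11,0,0.12],"angular":[0,0,0],"claw":-1},{"slide":[0,0,0],"angular":[0,0,0],"claw":-1},{"slide":[0,0,0],"angular":[0,0,0],"claw":-1}]'
python3 -m creep '[{"slide":[-0.1,0,0.1],"angular":[0,0,0],"claw":-1},{"slide":[0,0,0],"angular":[0,0,0],"claw":-1},{"slide":[0,0,0],"angular":[0,0,0],"claw":-1}]'
python3 -c "
from h import *; st()
h=np.radians(103.3); g=[.537-.018*np.cos(h),-.014-.018*np.sin(h)]
plan([*g,.060],tilt(45,h)[0])"
```

```text
t: 10.28
tcp_pos: [0.5389, -0.0197, 0.0502]
tool_rot: [0.572, 0.726, 0.237, -0.299]
force: [-0.4, 0.3, -1.2]
finger_gap: 0.735
gripper_force: 55.4
t: 10.53
tcp_pos: [0.539, -0.0197, 0.0488]
tool_rot: [0.572, 0.726, 0.237, -0.299]
force: [0.2, 0.1, -1.3]
finger_gap: 0.734
gripper_force: 55.4
t 10.5333 q [-0.54  0.91  1.56  0.55  1.32 -1.09] tcp [ 0.539  -0.0197  0.0488] grasp [ 0.542  -0.0325  0.062 ] x [-0.165  0.689  0.706] y [0.973 0.232 0.001] z [-0.163  0.686 -0.709] F [ 0.2  0.1 -1.3] gap 0.734 gf 55.38822622038424
slide [-0.05 -0.06  0.23] rotvec [-0.001  0.002  0.002]
```

```bash
for i in 1 2; do :; done; python3 -m creep '[{"slide":[-0.09,0,0.09],"angular":[0,0,0],"claw":-1},{"slide":[0,0,0],"angular":[0,0,0],"claw":-1},{"slide":[0,0,0],"angular":[0,0,0],"claw":-1}]'
python3 -m creep '[{"slide":[-0.09,0,0.09],"angular":[0,0,0],"claw":-1},{"slide":[0,0,0],"angular":[0,0,0],"claw":-1},{"slide":[0,0,0],"angular":[0,0,0],"claw":-1}]'
```

```text
t: 10.78
tcp_pos: [0.5389, -0.0197, 0.0475]
tool_rot: [0.572, 0.726, 0.237, -0.299]
force: [0.3, -0.1, -1.7]
finger_gap: 0.731
gripper_force: 55.4
t: 11.03
tcp_pos: [0.5389, -0.0197, 0.0462]
tool_rot: [0.572, 0.726, 0.237, -0.299]
force: [0.2, 0.2, -0.9]
finger_gap: 0.731
gripper_force: 55.4
```

```bash
python3 -m creep '[{"slide":[-0.09,0,0.09],"angular":[0,0,0],"claw":-1},{"slide":[0,0,0],"angular":[0,0,0],"claw":-1},{"slide":[0,0,0],"angular":[0,0,0],"claw":-1}]'
python3 -m creep '[{"slide":[-0.09,0,0.09],"angular":[0,0,0],"claw":-1},{"slide":[0,0,0],"angular":[0,0,0],"claw":-1},{"slide":[0,0,0],"angular":[0,0,0],"claw":-1}]'
```

```text
t: 11.28
tcp_pos: [0.5385, -0.0196, 0.0453]
tool_rot: [0.572, 0.726, 0.237, -0.3]
force: [-1.4, -1.5, 1.6]
finger_gap: 0.738
gripper_force: 55.3
t: 11.53
tcp_pos: [0.5383, -0.0194, 0.045]
tool_rot: [0.572, 0.726, 0.237, -0.301]
force: [-2.9, -1.6, 6.5]
finger_gap: 0.734
gripper_force: 55.5
```

Contact on the rails (force changed from -1 N to +6.5 N). Releasing, then backing out along the tool axis.

```bash
python3 -m creep '[{"slide":[0,0,0],"angular":[0,0,0],"claw":0.5},{"slide":[0,0,0],"angular":[0,0,0],"claw":0.6},{"slide":[0,0,0],"angular":[0,0,0],"claw":0.8},{"slide":[0,0,0],"angular":[0,0,0],"claw":1},{"slide":[0,0,0],"angular":[0,0,0],"claw":1},{"slide":[0,0,0],"angular":[0,0,0],"claw":1},{"slide":[0,0,-0.7],"angular":[0,0,0],"claw":1},{"slide":[0,0,-1.4],"angular":[0,0,0],"claw":1}]'
python3 -m creep '[{"slide":[0,0,-2],"angular":[0,0,0],"claw":1},{"slide":[0,0,-2],"angular":[0,0,0],"claw":1},{"slide":[0,0,-2],"angular":[0,0,0],"claw":1},{"slide":[0,0,-2],"angular":[0,0,0],"claw":1},{"slide":[0,0,-2],"angular":[0,0,0],"claw":1},{"slide":[0,0,-2],"angular":[0,0,0],"claw":1},{"slide":[0,0,-2],"angular":[0,0,0],"claw":1},{"slide":[0,0,0],"angular":[0,0,0],"claw":1}]'
python3 - <<'E'
from h import *
st()
h=np.radians(103.3); u=np.array([np.cos(h),np.sin(h),0])
for k in(0,1): plan(np.array([.537,-.014,.16])+.10*u,tilt(60,h+np.pi)[k])
a=viewer.snapshot("scene")[190:255,240:340];b=viewer.snapshot("top")[160:220,285:385]
cv2.imwrite("pics/c6.png",np.vstack([cv2.resize(i,None,fx=4.5,fy=4.5,interpolation=cv2.INTER_CUBIC) for i in(a,b)]))
E
```

```text
t: 12.2
tcp_pos: [0.5413, -0.0332, 0.0582]
tool_rot: [0.572, 0.725, 0.236, -0.301]
force: [0.6, 0.5, -0.2]
finger_gap: 1.005
gripper_force: 0.0
t: 12.87
tcp_pos: [0.5676, -0.1341, 0.1603]
tool_rot: [0.573, 0.727, 0.237, -0.295]
force: [0.3, -0.7, 0.1]
finger_gap: 0.998
gripper_force: 0.0
t 12.8667 q [-0.66  0.81  1.34  0.46  1.64 -1.02] tcp [ 0.5676 -0.1341  0.1603] grasp [ 0.5705 -0.1468  0.1736] x [-0.168  0.693  0.701] y [0.973 0.23  0.006] z [-0.157  0.683 -0.713] F [ 0.3 -0.7  0.1] gap 0.998 gf 0.0
slide [14.15 -0.23 16.21] rotvec [ 1.901  0.01  -2.5  ]
slide [14.15 -0.23 16.21] rotvec [ 7.0e-03 -1.3e+00  1.0e-03]
```

View pics/c6.png

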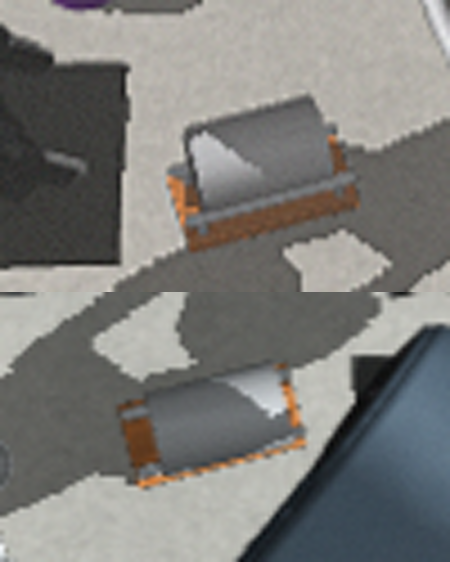

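The cup rests stably on both rails, mouth toward the grinder, ends at top px about (319,190) and (349,184). Now I swing the tool over to come in from the mouth side.

```bash
python3 -m creep '[{"slide":[0,0,0],"angular":[0,-0.11,0],"claw":1},{"slide":[0,0,0],"angular":[0,-0.11,0],"claw":1},{"slide":[0,0,0],"angular":[0,-0.11,0],"claw":1},{"slide":[0,0,0],"angular":[0,-0.11,0],"claw":1},{"slide":[0,0,0],"angular":[0,-0.11,0],"claw":1},{"slide":[0,0,0],"angular":[0,-0.11,0],"claw":1},{"slide":[0,0,0],"angular":[0,-0.11,0],"claw":1},{"slide":[0,0,0],"angular":[0,-0.11,0],"claw":1},{"slide":[0,0,0],"angular":[0,-0.11,0],"claw":1},{"slide":[0,0,0],"angular":[0,-0.11,0],"claw":1}]'
python3 -m creep '[{"slide":[0,0,0],"angular":[0,-0.1,0],"claw":1},{"slide":[0,0,0],"angular":[0,-0.1,0],"claw":1},{"slide":[0,0,0],"angular":[0,0,0],"claw":1}]'
python3 - <<'E'
from h import *
st()
h=np.radians(103.3); u=np.array([np.cos(h),np.sin(h),0]); Rt=tilt(60,h+np.pi)[1]; t=Rt.apply([0,0,1])
plan(np.array([.537,-.014,.06])+.011*u-.11*t,Rt)
for n,px in(("top",[(318.6,190.2),(349.4,184)]),): print([onz(n,p,.065).round(4) for p in px])
E
```

```text
t: 13.8
tcp_pos: [0.5642, -0.1287, 0.1575]
tool_rot: [0.611, 0.776, -0.098, 0.126]
force: [0.1, -1.2, -1.4]
finger_gap: 1.002
gripper_force: 0.0
t: 14.05
tcp_pos: [0.5616, -0.1261, 0.1547]
tool_rot: [0.596, 0.762, -0.159, 0.197]
force: [-0.8, -0.5, -0.5]
finger_gap: 1.003
gripper_force: 0.0
t 14.05 q [-0.18  0.57  1.78 -0.75  0.72  0.13] tcp [ 0.5616 -0.1261  0.1547] grasp [ 0.5595 -0.1172  0.171 ] x [-0.211  0.846 -0.489] y [ 0.971  0.238 -0.007] z [ 0.11  -0.477 -0.872] F [-0.8 -0.5 -0.5] gap 1.003 gf 0.0
slide [15.71  0.34 -7.02] rotvec [-0.002 -0.012  0.011]
[array([0.5293, 0.0311, 0.065 ]), array([ 0.548 , -0.0694,  0.065 ])]
```

```bash
python3 -m creep '[{"slide":[1.96,0.04,-0.88],"angular":[0,0,0],"claw":1},{"slide":[1.96,0.04,-0.88],"angular":[0,0,0],"claw":1},{"slide":[1.96,0.04,-0.88],"angular":[0,0,0],"claw":1},{"slide":[1.96,0.04,-0.88],"angular":[0,0,0],"claw":1},{"slide":[1.96,0.04,-0.88],"angular":[0,0,0],"claw":1},{"slide":[1.96,0.04,-0.88],"angular":[0,0,0],"claw":1},{"slide":[1.96,0.04,-0.88],"angular":[0,0,0],"claw":1},{"slide":[1.96,0.04,-0.88],"angular":[0,-0.01,0.01],"claw":1},{"slide":[0,0,0],"angular":[0,0,0],"claw":1},{"slide":[0,0,0],"angular":[0,0,0],"claw":1}]'
python3 - <<'E'
from h import *
st()
h=np.radians(103.3); u=np.array([np.cos(h),np.sin(h),0]); Rt=tilt(60,h+np.pi)[1]
plan(np.array([.538,-.014,.06])+.008*u,Rt)
E
```

```text
t: 14.88
tcp_pos: [0.5277, 0.0378, 0.1413]
tool_rot: [0.601, 0.756, -0.159, 0.202]
force: [0.1, 0.0, 0.8]
finger_gap: 1.006
gripper_force: 0.0
t 14.8833 q [ 0.14  0.59  1.79 -0.72  0.85  0.43] tcp [0.5277 0.0378 0.1413] grasp [0.5256 0.0469 0.1575] x [-0.195  0.845 -0.498] y [0.974 0.226 0.002] z [ 0.115 -0.484 -0.867] F [0.1 0.  0.8] gap 1.006 gf 0.0
slide [ 0.15 -0.19 11.15] rotvec [ 0.    -0.003 -0.005]
```

```bash
python3 -m creep '[{"slide":[0.15,-0.28,0.5],"angular":[0,0,0],"claw":1},{"slide":[0,0,2],"angular":[0,0,0],"claw":1},{"slide":[0,0,2],"angular":[0,0,0],"claw":1},{"slide":[0,0,2],"angular":[0,0,0],"claw":1},{"slide":[0,0,1.5],"angular":[0,0,0],"claw":1},{"slide":[0,0,1],"angular":[0,0,0],"claw":1},{"slide":[0,0,1],"angular":[0,0,0],"claw":1},{"slide":[0,0,1.15],"angular":[0,0,0],"claw":1},{"slide":[0,0,0],"angular":[0,0,0],"claw":1},{"slide":[0,0,0],"angular":[0,0,0],"claw":1}]'
python3 - <<'E'
from h import *
st()
h=np.radians(103.3); u=np.array([np.cos(h),np.sin(h),0]); Rt=tilt(60,h+np.pi)[1]
plan(np.array([.537,-.014,.06])+.008*u,Rt)
E
```

```text
t: 15.72
tcp_pos: [0.5383, -0.0172, 0.0444]
tool_rot: [0.603, 0.755, -0.159, 0.204]
force: [-0.5, 0.0, 1.0]
finger_gap: 1.002
gripper_force: 0.0
t 15.7167 q [ 0.03  0.77  1.84 -0.95  0.65  0.62] tcp [ 0.5383 -0.0172  0.0444] grasp [ 0.5361 -0.0081  0.0606] x [-0.191  0.845 -0.499] y [0.975 0.223 0.005] z [ 0.115 -0.486 -0.866] F [-0.5  0.   1. ] gap 1.002 gf 0.0
slide [ 0.21 -0.05 -0.05] rotvec [ 0.    -0.001 -0.009]
```

Good. Closing, then lifting 12 cm (tool up = -0.5x, -0.866z).

```bash
python3 -m creep '[{"slide":[0.2,-0.05,0],"angular":[0,0,0],"claw":0.5},{"slide":[0,0,0],"angular":[0,0,0],"claw":0.4},{"slide":[0,0,0],"angular":[0,0,0],"claw":-1},{"slide":[0,0,0],"angular":[0,0,0],"claw":-1},{"slide":[0,0,0],"angular":[0,0,0],"claw":-1},{"slide":[0,0,0],"angular":[0,0,0],"claw":-1},{"slide":[0,0,0],"angular":[0,0,0],"claw":-1},{"slide":[0,0,0],"angular":[0,0,0],"claw":-1}]' 50
python3 -m creep '[{"slide":[-0.4,0,-0.7],"angular":[0,0,0],"claw":-1},{"slide":[-0.8,0,-1.4],"angular":[0,0,0],"claw":-1},{"slide":[-1,0,-1.73],"angular":[0,0,0],"claw":-1},{"slide":[-1,0,-1.73],"angular":[0,0,0],"claw":-1},{"slide":[-1,0,-1.73],"angular":[0,0,0],"claw":-1},{"slide":[-1,0,-1.73],"angular":[0,0,0],"claw":-1},{"slide":[-1,0,-1.73],"angular":[0,0,0],"claw":-1},{"slide":[0,0,0],"angular":[0,0,0],"claw":-1}]'
python3 - <<'E'
from h import *
st()
h=np.radians(103.3)
plan([.52,.15,.20],tilt(30,h)[0])
E
```

```text
t: 16.38
tcp_pos: [0.5368, -0.0147, 0.0448]
tool_rot: [0.602, 0.755, -0.16, 0.204]
force: [-2.9, 2.4, 6.0]
finger_gap: 0.729
gripper_force: 54.4
t: 17.05
tcp_pos: [0.5394, -0.0147, 0.1719]
tool_rot: [0.603, 0.755, -0.156, 0.207]
force: [0.3, 0.3, -0.9]
finger_gap: 0.726
gripper_force: 55.0
t 17.05 q [ 0.04  0.53  1.79 -0.72  0.84  0.31] tcp [ 0.5394 -0.0147  0.1719] grasp [ 0.5371 -0.0056  0.1881] x [-0.188  0.845 -0.501] y [0.974 0.225 0.014] z [ 0.124 -0.485 -0.865] F [ 0.3  0.3 -0.9] gap 0.726 gf 54.97351300902665
slide [ 14.74   1.83 -10.67] rotvec [ 0.016  1.572 -0.002]
```

```bash
python3 -m creep '[{"slide":[0,0,0],"angular":[0,0.1,0],"claw":-1},{"slide":[0,0,0],"angular":[0,0.11,0],"claw":-1},{"slide":[0,0,0],"angular":[0,0.11,0],"claw":-1},{"slide":[0,0,0],"angular":[0,0.11,0],"claw":-1},{"slide":[0,0,0],"angular":[0,0.11,0],"claw":-1},{"slide":[0,0,0],"angular":[0,0.11,0],"claw":-1},{"slide":[0,0,0],"angular":[0,0.11,0],"claw":-1}]'
python3 -m creep '[{"slide":[0,0,0],"angular":[0,0.11,0],"claw":-1},{"slide":[0,0,0],"angular":[0,0.11,0],"claw":-1},{"slide":[0,0,0],"angular":[0,0.11,0],"claw":-1},{"slide":[0,0,0],"angular":[0,0.11,0],"claw":-1},{"slide":[0,0,0],"angular":[0,0.11,0],"claw":-1},{"slide":[0,0,0],"angular":[0,0.11,0],"claw":-1},{"slide":[0,0,0],"angular":[0,0.11,0],"claw":-1},{"slide":[0,0,0],"angular":[0,0.041,0],"claw":-1},{"slide":[0,0,0],"angular":[0,0,0],"claw":-1}]'
python3 - <<'E'
from h import *
st()
h=np.radians(103.3)
plan([.52,.20,.12],tilt(30,h)[0])
E
```

```text
t: 17.63
tcp_pos: [0.5372, -0.0153, 0.1681]
tool_rot: [0.618, 0.777, 0.078, -0.092]
force: [0.2, -0.6, -1.5]
finger_gap: 0.731
gripper_force: 54.9
t: 18.38
tcp_pos: [0.5366, -0.0165, 0.1644]
tool_rot: [0.54, 0.677, 0.313, -0.391]
force: [-0.2, -0.7, -1.2]
finger_gap: 0.729
gripper_force: 55.0
t 18.3833 q [-0.59  0.84  1.5   0.64  1.68 -1.05] tcp [ 0.5366 -0.0165  0.1644] grasp [ 0.5402 -0.0323  0.1737] x [-0.111  0.485  0.867] y [0.975 0.221 0.001] z [-0.191  0.846 -0.498] F [-0.2 -0.7 -1.2] gap 0.729 gf 55.01582896336913
slide [ 6.84  3.15 22.71] rotvec [ 0.008 -0.002 -0.003]
```

```bash
python3 -m creep '[{"slide":[0.76,0.35,2.52],"angular":[0,0,0],"claw":-1},{"slide":[0.76,0.35,2.52],"angular":[0,0,0],"claw":-1},{"slide":[0.76,0.35,2.52],"angular":[0,0,0],"claw":-1},{"slide":[0.76,0.35,2.52],"angular":[0,0,0],"claw":-1},{"slide":[0.76,0.35,2.52],"angular":[0,0,0],"claw":-1},{"slide":[0.76,0.35,2.52],"angular":[0,0,0],"claw":-1},{"slide":[0.76,0.35,2.52],"angular":[0,0,0],"claw":-1},{"slide":[0.76,0.35,2.52],"angular":[0,0,0],"claw":-1},{"slide":[0.76,0.35,2.52],"angular":[0,0,0],"claw":-1},{"slide":[0,0,0],"angular":[0,0,0],"claw":-1}]'
python3 - <<'E'
from h import *
st()
h=np.radians(103.3)
plan([.52,.3475,.10],tilt(30,h)[0])
a=viewer.snapshot("scene")[140:260,290:450];b=viewer.snapshot("top")[140:230,210:370]
cv2.imwrite("pics/c7.png",np.vstack([cv2.resize(i,None,fx=2.8,fy=2.8,interpolation=cv2.INTER_CUBIC) for i in(a,b)]))
E
```

```text
t: 19.22
tcp_pos: [0.513, 0.2212, 0.1135]
tool_rot: [0.537, 0.679, 0.311, -0.392]
force: [-1.1, -0.4, -2.0]
finger_gap: 0.732
gripper_force: 55.6
t 19.2167 q [-0.25  0.87  1.71  0.91  1.36 -1.07] tcp [0.513  0.2212 0.1135] grasp [0.5167 0.2054 0.1229] x [-0.117  0.486  0.866] y [0.973 0.23  0.002] z [-0.198  0.843 -0.5  ] F [-1.1 -0.4 -2. ] gap 0.732 gf 55.61404128558934
slide [ 4.88  3.57 13.06] rotvec [ 0.001 -0.     0.002]
```

View pics/c7.png

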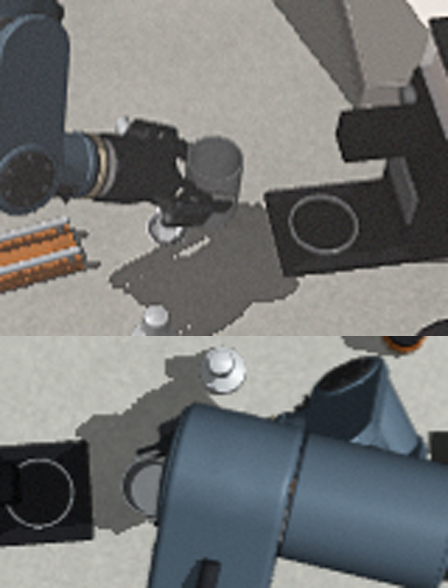

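```bash
python3 -c "
from h import *
print(onz('scene',(366.8,197),.161).round(4))"
python3 -m creep '[{"slide":[0.4,0.4,1.5],"angular":[0,0,0],"claw":-1},{"slide":[0.4,0.4,1.5],"angular":[0,0,0],"claw":-1},{"slide":[0.4,0.4,1.5],"angular":[0,0,0],"claw":-1},{"slide":[0.4,0.4,1.5],"angular":[0,0,0],"claw":-1},{"slide":[0.4,0.4,1.5],"angular":[0,0,0],"claw":-1},{"slide":[0.4,0.4,1.5],"angular":[0,0,0],"claw":-1},{"slide":[0.5,0.4,1.5],"angular":[0,0,0],"claw":-1},{"slide":[0.5,0.4,1.5],"angular":[0,0,0],"claw":-1},{"slide":[0.6,0.37,1.5],"angular":[0,0,0],"claw":-1},{"slide":[0,0,0],"angular":[0,0,0],"claw":-1}]'
python3 - <<'E'
from h import *
st()
h=np.radians(103.3)
plan([.52,.3475,.074],tilt(30,h)[0])
I=viewer.snapshot("scene"); J=viewer.snapshot("top"); cv2.imwrite("pics/s8.png",I)
a=I[160:250,340:460]; b=J[160:230,190:310]
cv2.imwrite("pics/c8.png",np.vstack([cv2.resize(i,None,fx=3.7,fy=3.7,interpolation=cv2.INTER_CUBIC) for i in(a,b)]))
E
```

```text
[0.5207 0.2073 0.161 ]
t: 20.15
tcp_pos: [0.5206, 0.3595, 0.0813]
tool_rot: [0.538, 0.679, 0.313, -0.389]
force: [-0.4, 0.4, -0.8]
finger_gap: 0.728
gripper_force: 55.6
t 20.15 q [-0.    0.93  1.67  1.1   1.24 -1.02] tcp [0.5206 0.3595 0.0813] grasp [0.5242 0.3438 0.0907] x [-0.118  0.486  0.866] y [0.974 0.225 0.007] z [-0.192  0.844 -0.5  ] F [-0.4  0.4 -0.8] gap 0.728 gf 55.61068366281688
slide [-1.21 -0.35  1.23] rotvec [0.007 0.    0.003]
```

View pics/c8.png

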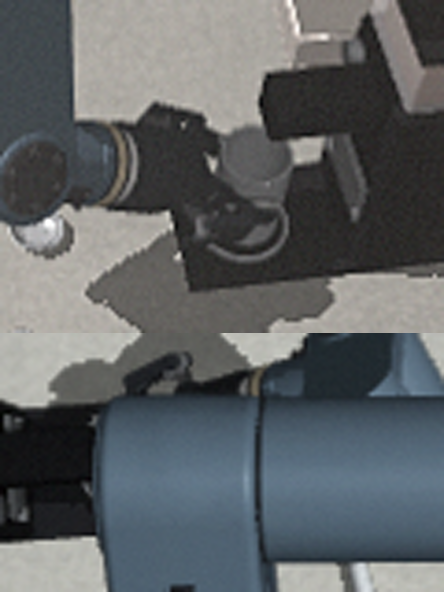

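The view shows the cup upright, mouth-up, directly over the seat ring, with the spout clear above. Correcting the lateral error at this height, then lowering.

```bash
python3 -m creep '[{"slide":[0,-0.35,0],"angular":[0.007,0,0.003],"claw":-1},{"slide":[0.16,0,0.27],"angular":[0,0,0],"claw":-1},{"slide":[0,0,0],"angular":[0,0,0],"claw":-1},{"slide":[0,0,0],"angular":[0,0,0],"claw":-1}]'
python3 - <<'E'
from h import *
st()
h=np.radians(103.3)
plan([.52,.3470,.074],tilt(30,h)[0])
print(onz("scene",(408.9,204.6),.129).round(4))
I=viewer.snapshot("scene"); g=cv2.cvtColor(I,cv2.COLOR_BGR2GRAY)
# lower contact width: print brightness contour of mouth ellipse
m=cv2.inRange(g[190:222,395:425],70,255); ys,xs=np.nonzero(m); print(xs.min()+395,xs.max()+395,np.median(xs)+395)
E
```

```text
t: 20.58
tcp_pos: [0.5169, 0.3599, 0.0815]
tool_rot: [0.538, 0.678, 0.311, -0.392]
force: [-0.5, 0.3, -0.8]
finger_gap: 0.73
gripper_force: 55.6
t 20.5833 q [-0.    0.93  1.67  1.1   1.24 -1.01] tcp [0.5169 0.3599 0.0815] grasp [0.5206 0.3442 0.0908] x [-0.113  0.487  0.866] y [ 0.974  0.227 -0.   ] z [-0.197  0.843 -0.5  ] F [-0.5  0.3 -0.8] gap 0.73 gf 55.592672852799296
slide [-1.31  0.01  1.09] rotvec [ 0.002 -0.    -0.002]
[0.5374 0.3419 0.129 ]
395 424 408.0
```

```bash
python3 -m creep '[{"slide":[-0.4,-0.12,0.35],"angular":[0,0,0],"claw":-1},{"slide":[-0.45,0,0.35],"angular":[0,0,0],"claw":-1},{"slide":[-0.4,0,0.35],"angular":[0,0,0],"claw":-1},{"slide":[0,0,0],"angular":[0,0,0],"claw":-1},{"slide":[0,0,0],"angular":[0,0,0],"claw":-1}]'
python3 -m creep '[{"slide":[-0.17,0,0.1],"angular":[0,0,0],"claw":-1},{"slide":[0,0,0],"angular":[0,0,0],"claw":-1},{"slide":[0,0,0],"angular":[0,0,0],"claw":-1}]'
python3 -c "
from h import *; st()"
```

```text
t: 21.05
tcp_pos: [0.5144, 0.3631, 0.0646]
tool_rot: [0.538, 0.678, 0.31, -0.393]
force: [0.1, 0.3, -1.8]
finger_gap: 0.725
gripper_force: 55.6
t: 21.3
tcp_pos: [0.5148, 0.363, 0.0633]
tool_rot: [0.538, 0.678, 0.311, -0.392]
force: [-0.2, 0.6, -1.5]
finger_gap: 0.731
gripper_force: 55.6
t 21.3 q [ 0.    0.96  1.67  1.12  1.22 -1.04] tcp [0.5148 0.363  0.0633] grasp [0.5185 0.3473 0.0726] x [-0.114  0.486  0.866] y [ 0.974  0.228 -0.   ] z [-0.198  0.843 -0.5  ] F [-0.2  0.6 -1.5] gap 0.731 gf 55.60280906036496
```

```bash
python3 -m creep '[{"slide":[-0.13,0,0.075],"angular":[0,0,0],"claw":-1},{"slide":[0,0,0],"angular":[0,0,0],"claw":-1},{"slide":[0,0,0],"angular":[0,0,0],"claw":-1}]' | grep -E "tcp|force"
python3 -m creep '[{"slide":[-0.13,0,0.075],"angular":[0,0,0],"claw":-1},{"slide":[0,0,0],"angular":[0,0,0],"claw":-1},{"slide":[0,0,0],"angular":[0,0,0],"claw":-1}]' | grep -E "tcp|force"
```

```text
tcp_pos: [0.5148, 0.363, 0.0619]
force: [-0.3, -1.2, -2.2]
gripper_force: 55.6
tcp_pos: [0.5149, 0.3631, 0.061]
force: [-0.2, 0.5, 2.6]
gripper_force: 55.9
```

First touch at grasp height 70.6 mm fits the floor (expected 69; the rim would give 75). One more small step, then release.

```bash
python3 -m creep '[{"slide":[-0.07,0,0.04],"angular":[0,0,0],"claw":-1},{"slide":[0,0,0],"angular":[0,0,0],"claw":-1},{"slide":[0,0,0],"angular":[0,0,0],"claw":-1}]' | grep -E "tcp|force"
python3 -m creep '[{"slide":[0,0,0],"angular":[0,0,0],"claw":0.5},{"slide":[0,0,0],"angular":[0,0,0],"claw":0.55},{"slide":[0,0,0],"angular":[0,0,0],"claw":0.65},{"slide":[0,0,0],"angular":[0,0,0],"claw":0.8},{"slide":[0,0,0],"angular":[0,0,0],"claw":1},{"slide":[0,0,0],"angular":[0,0,0],"claw":1},{"slide":[0,0,0],"angular":[0,0,0],"claw":1}]'
python3 -m creep '[{"slide":[0,0,-0.7],"angular":[0,0,0],"claw":1},{"slide":[0,0,-1.2],"angular":[0,0,0],"claw":1},{"slide":[0,0,-2],"angular":[0,0,0],"claw":1},{"slide":[0,0,-2],"angular":[0,0,0],"claw":1},{"slide":[0,0,-2],"angular":[0,0,0],"claw":1},{"slide":[0,0,-2.5],"angular":[0,0,0],"claw":1},{"slide":[0,0,-2.5],"angular":[0,0,0],"claw":1},{"slide":[0,0,-2.5],"angular":[0,0,0],"claw":1},{"slide":[0,0,-2.5],"angular":[0,0,0],"claw":1},{"slide":[0,0,0],"angular":[0,0,0],"claw":1}]'
```

```text
tcp_pos: [0.5149, 0.3633, 0.0609]
force: [0.1, -1.4, 5.5]
gripper_force: 56.1
t: 22.63
tcp_pos: [0.5147, 0.363, 0.0594]
tool_rot: [0.538, 0.678, 0.31, -0.392]
force: [-0.7, 0.6, -0.2]
finger_gap: 1.0
gripper_force: 0.0
t: 23.47
tcp_pos: [0.5539, 0.2073, 0.1512]
tool_rot: [0.539, 0.679, 0.313, -0.388]
force: [-0.0, 1.0, -0.1]
finger_gap: 0.997
gripper_force: 0.0
```

Run:
```python
from h import *
th=np.linspace(0,2*np.pi,60)
for n,b in(("scene",(385,170,435,240)),("top",(200,175,245,218))):
    I=viewer.snapshot(n); cv2.imwrite(f"pics/{n}9.png",I); d=cv2.absdiff(I,cv2.imread(f"pics/{n}0.png")).max(2)
    x0,y0,x1,y1=b; m=(d[y0:y1,x0:x1]>25).astype('u1')
    nl,lab,s,c=cv2.connectedComponentsWithStats(m); i=1+s[1:,4].argmax()
    print(n,"change box",s[i,0]+x0,s[i,1]+y0,s[i,0]+x0+s[i,2],s[i,1]+y0+s[i,3],"area",s[i,4],"cen",c[i]+[x0,y0])
    P=np.array([proj(n,[.52+.032*np.cos(a),.3475+.032*np.sin(a),z]) for z in(.107,.012) for a in th]); print("pred box",P.min(0).round(1),P.max(0).round(1))
    if n=="scene":
        g=cv2.cvtColor(I,cv2.COLOR_BGR2GRAY)
        for r in range(192,234,3): print(r,g[r,388:428].tolist())
```

```text
scene change box 385 170 412 194 area 570 cen [396.99122807 180.75614035]
pred box [395. 196.] [418.6 228.2]
192 [167, 164, 158, 170, 170, 167, 168, 166, 165, 169, 171, 168, 170, 171, 168, 165, 165, 165, 164, 165, 166, 171, 168, 35, 40, 41, 48, 47, 41, 49, 47, 47, 47, 44, 46, 47, 43, 43, 46, 42]
195 [166, 168, 167, 174, 164, 162, 166, 168, 170, 170, 168, 170, 167, 167, 165, 167, 174, 176, 177, 177, 174, 173, 179, 172, 24, 42, 44, 41, 42, 46, 41, 48, 46, 42, 39, 45, 40, 36, 37, 38]
198 [165, 160, 168, 173, 166, 165, 163, 162, 159, 164, 163, 166, 170, 144, 108, 102, 89, 86, 89, 88, 90, 90, 86, 89, 91, 77, 85, 125, 163, 156, 155, 150, 152, 166, 177, 176, 174, 172, 172, 127]
201 [160, 162, 163, 168, 166, 162, 166, 164, 165, 167, 169, 162, 95, 78, 86, 90, 91, 91, 91, 93, 91, 96, 89, 88, 94, 85, 87, 78, 80, 109, 155, 169, 166, 164, 163, 163, 165, 174, 145, 28]
204 [156, 166, 169, 164, 164, 164, 165, 167, 169, 171, 174, 70, 89, 86, 88, 93, 88, 96, 95, 94, 90, 89, 93, 91, 87, 85, 84, 83, 74, 71, 90, 111, 109, 98, 80, 68, 41, 43, 41, 44]
207 [125, 129, 133, 113, 115, 106, 110, 83, 81, 66, 80,
[... 857 characters left out ...]
 92, 93, 92, 90, 93, 94, 90, 90, 85, 67, 38, 75, 106, 38, 43, 46, 39, 44, 42, 43, 43, 47, 43]
225 [42, 46, 49, 43, 45, 42, 50, 74, 98, 58, 49, 82, 93, 92, 89, 94, 88, 91, 94, 94, 89, 94, 93, 85, 69, 43, 50, 85, 88, 36, 40, 43, 41, 46, 39, 44, 44, 41, 45, 37]
228 [98, 35, 42, 49, 46, 41, 51, 44, 43, 48, 70, 90, 101, 105, 72, 61, 63, 50, 51, 52, 44, 58, 63, 105, 112, 93, 63, 40, 45, 45, 47, 43, 42, 45, 35, 42, 41, 44, 43, 45]
231 [102, 59, 35, 49, 46, 52, 45, 46, 47, 47, 44, 51, 44, 42, 42, 43, 57, 51, 53, 51, 48, 46, 45, 41, 43, 44, 43, 45, 39, 45, 44, 41, 44, 43, 48, 48, 53, 48, 38, 53]
top change box 212 183 237 207 area 276 cen [223.6557971 194.4057971]
pred box [209.  183.7] [233.4 205.1]
```

The base edge shows a dark gap to the ring on both sides (row 222: ring 394, cup 397–414, ring 416). The silhouette matches the predicted upright cup within about 1 px. Handing in.

```bash
python3 -c "
from station import ticket; print(ticket.sign_off())"
```

```text
the job is handed in; nothing more can be done
None
```

The tall cup now stands mouth-up in the grinder's seat, inside the rim and apparently flat on the floor by the touch height and final camera check; I turned it over via the cup rest, the gripper was clear at hand-in, and it took about 24 s.

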